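# Regrip a valve block and clamp it in the machine vice

### The job

The aluminium valve block stands crosswise in the narrow parts tray, where it can only be taken by its two long plain sides, but those are the sides the vice has to clamp. Lift it out, stand it on the bare bench and let go, take it again by its two ported ends and lower it upright between the open vice jaws until it sits flat on the vice bed, about midway along the jaws; set it down, do not let it drop. Then push the moving jaw up from behind until the block is held between both jaws, and leave the other parts and tools on the bench alone.

Things in the scene. Friction and masses are not known exactly. Their poses are not given: they have to be found in the camera images.
- block: loose aluminium valve block: cuboid 46 mm along its x, 64 mm along its y, 36 mm high (z up), about 0.27 kg; origin at the centre of its underside. Its long plain sides (64 x 36 mm, facing its x) go against the jaws; each end (46 x 36 mm, facing its y) has a dark round port. Small dark holes in the top. Either way round will do. It starts with its y across the tray.
- tray: fixed narrow teal parts tray, open at the top: 268 mm along its x, 76 mm along its y, walls 50 mm high and 4 mm thick, floor 4 mm thick (inside 260 x 68 mm: the block's ends stand about 2 mm from the long walls, below the rim); origin at the centre of its underside, at bench height (0).
- vice: low blue machine vice bolted to the bench; origin at bench height under the middle of the fully open gap. Base from x = -150 to +110 mm, 136 mm wide along y. Jaws 100 mm long along y, tops 86 mm above the bench. Fixed jaw's face at x = +31 mm; the moving jaw, on the -x side, closes towards +x. Behind it a 16 mm screw at 50 mm height runs back to a T-handle at x = -193 mm; nothing there is over 65 mm high.
- jaw (a joint): how far the moving jaw has slid towards the fixed jaw, m: 0 = fully open; the gap between the jaw faces is 62 mm minus this value, so it closes on the block at 0.016. A quick-slide jaw: pushing it takes about 6 to 8 N, it stays where it is left, and the screw need not be turned. It starts at 0 to 0.006.
- jaw_back (a point): point on the flat upright back face of the moving jaw, midway along it, 75 mm above the bench (11 mm below the jaw's top): the place to push, along the vice's +x. It moves with the jaw, which is 44 mm thick from here to its clamping face.
- socket: bystander: chrome wrench socket standing on the bench, 30 mm diameter, 38 mm high; origin under its centre.
- pinion: bystander: dark steel pinion shaft with bearing standing on its gear, 58 mm diameter, 105 mm high; origin under its centre.
- wrench: bystander: steel wrench lying flat on the bench, about 160 mm long along its x; origin near its middle, at bench height.
- bed (a point): point on the flat top of the vice bed, 36 mm above the bench and 50 mm below the jaw tops, midway along the jaws and in the middle of the fully open gap (31 mm from the fixed jaw's face). The block is to sit on this surface; axes as the vice's.
Mind the look-alikes: they are no part of the job. Of the things that look like the block, take the one that is farthest from the robot's base at the start.

How it is judged:
On the way, in this order (a step that is already met when the one before it is completed fails the run):
1. the block stands upright on the bare bench, outside the tray, let go and at rest (height (world z) of block below 0.0025 m and angle between block's own z axis and vertical below 0.06 rad and linear speed of block below 0.02 m/s and contact force between the fingers and block below 0.1 N and (y of block in the frame of tray above 0.055 m or y of block in the frame of tray below -0.055 m or x of block in the frame of tray above 0.155 m or x of block in the frame of tray below -0.155 m)), for 0.2 s.
2. the block sits flat on the vice bed between the jaws, long sides facing the jaws, within 15 mm of midway along them, let go and at rest (z of block in the frame of vice between 0.033 and 0.0385 m and y of block in the frame of vice between -0.015 and 0.015 m and x of block in the frame of vice between -0.012 and 0.012 m and angle between block's own z axis and vertical below 0.06 rad and angle between the y axis of block and the y axis of vice, either way round below 0.3 rad and linear speed of block below 0.02 m/s and contact force between the fingers and block below 0.1 N), for 0.2 s.
At the end, for the whole second after the job is handed in: The block sits upright and flat on the vice bed (within 2.5 mm), its long sides against both jaws (jaw closed to within 1.5 mm, block square within 0.06 rad), its middle within 15 mm of the middle of the jaws, at rest (value of joint jaw above 0.0145 m and x of block in the frame of vice between 0.0055 and 0.0105 m and z of block in the frame of vice between 0.033 and 0.0385 m and y of block in the frame of vice between -0.015 and 0.015 m and angle between block's own z axis and vertical below 0.06 rad and angle between the y axis of block and the y axis of vice, either way round below 0.06 rad and linear speed of block below 0.02 m/s); the robot touches nothing.
It fails at once if the block is dropped between the vice jaws (it moves faster than 0.3 m/s there) (linear speed of block above 0.3 m/s and z of block in the frame of vice below 0.075 m and x of block in the frame of vice between -0.03 and 0.03 m and y of block in the frame of vice between -0.06 and 0.06 m).
It fails at once if the socket, pinion shaft or wrench is moved by more than 20 mm (distance of any of socket, pinion, wrench from where it was at the start of the episode above 0.02 m).
It also fails if it takes over 64 s, if anything falls off the work surface, if the arm or the gripper's body presses on something with over 40 N, if the wrist force passes 120 N, or if a joint passes its speed limit or range.

### The arm

A 6-joint arm with a two-finger parallel gripper is mounted at the origin on the work surface. World frame = base frame: x ahead of the robot, y to its left, z up, the work surface at z = 0. Lengths are in m, angles in rad, forces in N, time in s.
With the tool pointing down it reaches from about 0.375 to 0.9 m from the base axis. Payload 3.1 kg.
Tool frame: the origin (TCP) lies midway between the tips of the shut fingers; the grasp point (between the pads) lies 19 mm behind it; z points along the fingers, y is the line along which they close (so a half turn about z gives the same grasp; the last joint's range is limited). The gripper opens to 85 mm and grips with 20 to 120 N. Pads are 22 mm wide; open, the fingers measure 114 mm over their backs; the gripper's body (76 mm by 85 mm) begins 54 mm behind the grasp point. The pads swing forward as they close: fully open they stand 13 mm farther back than shut.
Start: joints at [1.167, 0.527, 1.433, -0, 1.181, -0.178], TCP at [0.139, 0.609, 0.208] pointing down, gripper open.
Joint ranges: [-3.08, 3.08], [-0.75, 2.2], [0.22, 2.44], [-1.43, 4.57], [0, 2.65], [-2.85, 2.85]. Speed limits (rad/s): [2.79, 2.79, 3.14, 3.14, 3.14, 3.14].

### API

Orientations are given as a unit quaternion [x, y, z, w].
In Python, from station import manip gives the robot as it stands. The module is installed in compiled form; this text tells all that it offers.
- The arm moves only by the tool apply_moves, never from a script. Its arguments are lists of equal length, an entry for each row: "claw": the gripper's target within -1 to 1 (fully open at 1, half-way at 0, shut at -1); "travel": the shift along the tool's x, y, z scaled (see below), a list of three; "turn": the turn, a rotation vector about the tool's x, y, z scaled (see below), a list of three. In form: {"claw": [claw, ...], "travel": [[dx, dy, dz], ...], "turn": [[rx, ry, rz], ...]}. A call has 1 to 5 rows; each row is the pose to reach, as a shift and turn from the pose commanded when the call began, along the tool's axes at that moment, turning the shorter way round; what a row does not reach only later rows make up. The controller multiplies each number of a shift by 800 mm and each number of a turn by 180 degrees. A row lasts 1/12 s, in which the tool goes at most 41.7 mm and 7.16 degrees, less where a joint would pass 70% of its speed; a pose out of reach is approached as far as the arm can. A call with a number of a shift or a turn outside -1 to 1 is refused whole. A call with a gripper value outside its range is refused whole. The fingers move at their own pace and stop on an object; "newtons" is the grip in N (left out, the last holds). Time passes only in rows, so rows that repeat a pose let the fingers close. It gives the time, the measured TCP pose, the force, the opening and the grip force at its end, in the units of the state.
- manip.sense(): the state, without advancing time (a new reading comes with each control period).
- manip.snapshot(name): name is "scene" or "top" or "wrist"; returns a dict with "pixels" (480x640x3 uint8, red, green, blue), "depth" (480x640 float32, m along the optical axis (not along the pixel's ray), 0 where there is no reading), "intrinsics" (3x3 intrinsics, pixels), "R" (3x3) and "t" (3): a world point X has camera coordinates R X + t. Camera axes: x right, y down, z forward; pixel columns grow to the right and rows downward; lengths in m; the calibration is good to about 2 mm. A picture is of the moment at which its call begins.
- manip.sign_off(): hands the job in; it is judged then, once.
The state is a dict: "t": time; "q": joint angles; "qd": joint speeds; "tau": joint torques, N m; "tcp_pos": TCP position; "tool_rot": TCP orientation; "force": force on the tool from outside, world axes, zero at the start; "ft_torque": the same for the moment, N m; "finger_gap": opening from 0.0 (shut) to 1.0 (fully open); "gripper_force": force on a finger pad.
Only numpy, scipy, OpenCV 4.12 (cv2) and the standard library are available. Lean on these libraries where they do the work, as an engineer would, in place of code of your own. Each camera call takes 0.05 s, during which the arm holds its last target. There are 200 camera calls.

## Working session

There is one attempt and no reset: what is moved stays moved. The work goes in short steps, Python scripts to look and compute and a tool call to move; the robot and the scene stay as the last step left them, time stands still between calls to the robot, and variables do not carry over. Pictures are saved under pics/ and viewed, at most 10 in all, crops included, and the job is handed in when it is done.

Besides the shell and the picture viewer there is one more tool, called after "Call:" in YAML: its name, and indented under it one key for each argument. apply_moves: Moves the arm, as the interface text tells. Shifts and turns lie within -1 to 1; 1 stands for 800 mm of shift or 180 degrees of turn. Its arguments: {"type":"object","properties":{"claw":{"type":"array","items":{"type":"number"}},"travel":{"type":"array","items":{"type":"array","items":{"type":"number"}}},"turn":{"type":"array","items":{"type":"array","items":{"type":"number"}}},"newtons":{"type":"number"}},"required":["claw","travel","turn"]}

```bash
mkdir -p pics; python3 - <<'E'
from station import manip
import cv2,numpy as np
s=manip.sense(); print({k:np.round(v,3).tolist() for k,v in s.items()})
for n in("top","scene"):
    p=manip.snapshot(n); cv2.imwrite(f"pics/{n}0.png",p["pixels"][:,:,::-1]); np.savez(f"{n}0.npz",**p)
    print(n,p["intrinsics"].tolist(),np.round(p["R"],3).tolist(),p["t"])
E
```

```text
{'t': 0.0, 'q': [1.168, 0.528, 1.434, 0.0, 1.181, -0.178], 'qd': [-0.001, -0.0, -0.001, 0.001, -0.0, 0.0], 'tau': [-0.0, -44.234, -17.803, -0.0, 0.008, -0.0], 'tcp_pos': [0.139, 0.609, 0.207], 'tool_rot': [0.112, 0.994, -0.001, -0.0], 'force': [-0.389, -0.068, -0.193], 'ft_torque': [-0.011, 0.033, 0.046], 'gripper_force': 0.0, 'finger_gap': 0.998}
top [[584.2544473852953, 0.0, 311.950888981652], [0.0, 584.2544473852953, 239.310585127087], [0.0, 0.0, 1.0]] [[-0.022, -1.0, 0.009], [-0.991, 0.021, -0.134], [0.134, -0.012, -0.991]] [-0.01848629  0.51284609  1.17978084]
scene [[622.9195562457494, 0.0, 318.9000375144322], [0.0, 622.9195562457494, 227.50869959124518], [0.0, 0.0, 1.0]] [[-0.824, 0.567, 0.017], [0.364, 0.552, -0.75], [-0.434, -0.612, -0.661]] [ 0.43597419 -0.12256382  1.35542842]
```

View pics/top0.png

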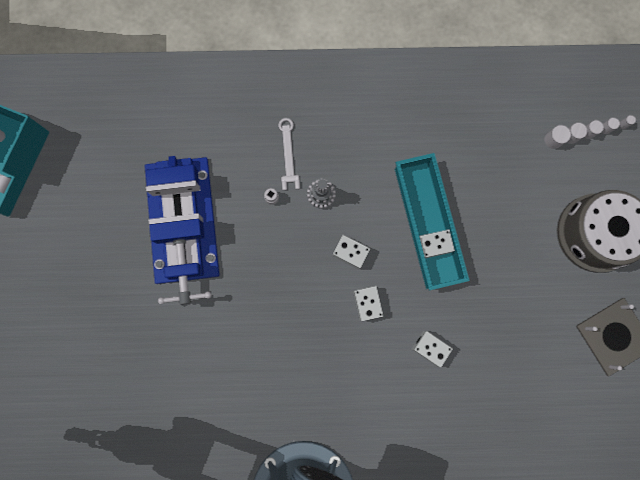

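View pics/scene0.png

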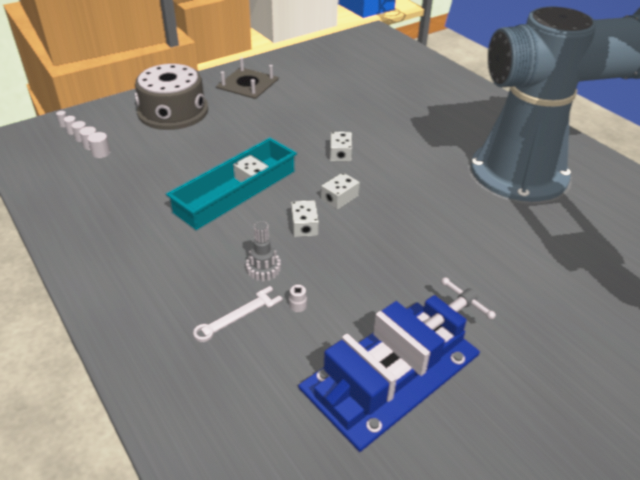

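The top view shows the target block in the tray at (437,243), with three look-alikes at (352,251), (369,303) and (434,349). The vice is at (182,220) with its handle at (185,297), so its +x points up the image. The socket is at (271,196), the pinion at (321,193) and the wrench at (288,155). The scene view agrees.

```bash
cat > h.py <<'E'
import numpy as np,cv2
from scipy.spatial.transform import Rotation as Ro
def cloud(p):
    K,R,t,d=p["intrinsics"],p["R"],p["t"],p["depth"]
    v,u=np.mgrid[:480,:640]
    c=np.stack([(u-K[0,2])/K[0,0]*d,(v-K[1,2])/K[1,1]*d,d],-1)
    w=(c-t)@R; w[d==0]=np.nan
    return w
def ray(p,uv,z):
    K,R,t=p["intrinsics"],p["R"],p["t"]
    uv=np.atleast_2d(uv).astype(float)
    d=np.c_[uv,np.ones(len(uv))]@np.linalg.inv(K).T@R; o=-R.T@t
    return o+d*((z-o[2])/d[:,2])[:,None]
def rect(pts):
    (c,s,a)=cv2.minAreaRect((pts[:,:2]*1000).astype(np.float32)); return np.round(c,1),np.round(s,1),round(a,2)
E
python3 - <<'E'
from h import *
p=dict(np.load("top0.npz")); hsv=cv2.cvtColor(p["pixels"],cv2.COLOR_RGB2HSV); w=cloud(p)
def reg(u0,v0,u1,v1):
    m=np.zeros((480,640),bool); m[v0:v1,u0:u1]=1; return m
teal=cv2.inRange(hsv,(80,100,50),(100,255,255)).astype(bool)&reg(380,140,480,300)
z=w[...,2]
print("tray z pct",np.nanpercentile(z[teal],[5,50,95]))
# tray outline: convex hull of teal => rim at .05 mostly
n=np.argwhere(teal)[:,::-1]; print("tray rim",rect(ray(p,n,.05)))
m=teal&(z>.044); print("tray rim depth",m.sum(),rect(w[m]))
white=(hsv[...,1]<50)&(hsv[...,2]>150)
blk=white&reg(415,225,460,260); k=np.argwhere(blk)[:,::-1]; print("block z",np.nanmedian(z[blk]),blk.sum(),"ray",rect(ray(p,k,.040)),"depth",rect(w[blk&(z>.03)]))
V=reg(135,140,230,310)
m=V&(z>.078)&(z<.095)
l,lab,st,cen=cv2.connectedComponentsWithStats(m.astype(np.uint8))
for i in range(1,l):
    if st[i,4]>60: print("jawtop",st[i],np.nanmedian(z[lab==i]),rect(w[lab==i]))
blue=cv2.inRange(hsv,(105,120,40),(130,255,255)).astype(bool)&V
b=blue&(z<.03); print("base z",np.nanmedian(z[b]),rect(w[b]))
for nm,r in dict(socket=(258,182,285,208),pinion=(303,173,340,212),wrench=(274,112,304,194)).items():
    m=reg(*r)&(z>(.006 if nm=="wrench" else .02)); print(nm,rect(w[m]),np.nanmax(z[m]))
m=V&(np.abs(z-.036)<.004); print("bedz",rect(w[m&~blue]))
print("table",np.nanmedian(z[reg(240,300,330,400)]))
E
```

```text
tray z pct [0.00066312 0.00726716 0.05224299]
tray rim (array([ 544.4, -274.8]), array([276.5,  90.5]), 12.12)
tray rim depth 1429 (array([ 545.2, -276.2]), array([276.6,  85.7]), 12.17)
block z 0.04020812033629222 518 ray (array([ 498.5, -288.1]), array([45. , 62.5]), 11.01) depth (array([ 498.8, -289. ]), array([45.3, 64.7]), 11.17)
jawtop [ 145  165   51   27 1095] 0.0838221912525853 (array([637.6, 255.9]), array([ 47.6, 100.4]), 4.94)
jawtop [ 148  214   53   28 1121] 0.085526893145672 (array([536. , 245.6]), array([ 45.1, 101. ]), 5.96)
base z 0.011636792476081488 (array([566.7, 247.9]), array([263.6, 135.6]), 5.65)
socket (array([608.,  56.]), array([27.5, 25. ]), 86.34) 0.043847641572485906
pinion (array([610.1, -49.6]), array([55.2, 52.3]), 74.86) 0.10946253355899965
wrench (array([696.4,  12.6]), array([ 59. , 174.5]), 85.81) 0.038468487526998336
bedz (array([538.6, 235.6]), array([301.7,  92.8]), 10.38)
table -5.406724559134607e-05
```

```bash
cat >> h.py <<'E'
def pose(x,y,z,yaw):   # tool down, tool y at world angle yaw (deg)
    a=np.radians(yaw); Y=np.array([np.cos(a),np.sin(a),0]); Z=np.array([0,0,-1.]); X=np.cross(Y,Z)
    return np.array([x,y,z]),Ro.from_matrix(np.c_[X,Y,Z])
def plan(wps,start=None):
    """prints for each call the final shift / turn numbers from the last commanded pose"""
    if start is None:
        from station import manip
        s=manip.sense(); p,R=np.array(s["tcp_pos"]),Ro.from_quat(s["tool_rot"])
        Y=R.as_matrix()[:,1]; print("at",s["t"],p.round(4),"yaw",np.degrees(np.arctan2(Y[1],Y[0])).round(2),"F",np.round(s["force"],1),"gap",round(s["finger_gap"],3))
    else: p,R=pose(*start)
    for wp in wps:
        P,Q=pose(*wp); n=int(max(np.ceil(np.linalg.norm(P-p)/.205),np.ceil(np.degrees((R.inv()*Q).magnitude())/35)))
        rv=(R.inv()*Q).as_rotvec(); p0,R0=p,R
        for i in range(1,n+1):
            q=p0+(P-p0)*i/n; S=R0*Ro.from_rotvec(rv*i/n)
            print(wp if i==n else "  ..","travel",(R.inv().apply(q-p)/.8).round(4).tolist(),"turn",((R.inv()*S).as_rotvec()/np.pi).round(4).tolist()); p,R=q,S
E
python3 - <<'E'
from h import *
plan([(.40,.42,.25,45),(.50,.10,.25,12),(.4986,-.2885,.16,12)])
E
```

```text
at 0.1 [0.139  0.6086 0.2074] yaw 77.12 F [0.3 0.7 0.6] gap 0.999
  .. travel [-0.1853, -0.0786, -0.0265] turn [-0.0003, 0.0, 0.0892]
(0.4, 0.42, 0.25, 45) travel [-0.1998, -0.0243, -0.0266] turn [-0.0003, 0.0, 0.0892]
  .. travel [-0.1856, -0.0972, 0.0] turn [0.0, 0.0, 0.0917]
(0.5, 0.1, 0.25, 12) travel [-0.2056, -0.0405, 0.0] turn [0.0, 0.0, 0.0917]
  .. travel [-0.2373, -0.0513, 0.0562] turn [-0.0, -0.0, 0.0]
(0.4986, -0.2885, 0.16, 12) travel [-0.2373, -0.0513, 0.0563] turn [-0.0, -0.0, 0.0]
```

Call:
apply_moves:
  claw: [1,1,1,1,1]
  travel:
    - [-0.1853,-0.0786,-0.0265]
    - [-0.1853,-0.0786,-0.0265]
    - [-0.1853,-0.0786,-0.0265]
    - [-0.1853,-0.0786,-0.0265]
    - [-0.1853,-0.0786,-0.0265]
  turn:
    - [0,0,0.0892]
    - [0,0,0.0892]
    - [0,0,0.0892]
    - [0,0,0.0892]
    - [0,0,0.0892]
  newtons: 60

```text
t: 0.52
tcp_pos: [0.2754, 0.5118, 0.2301]
tool_rot: [0.253, 0.968, -0.0, 0.002]
force: [0.4, 0.4, 0.3]
finger_gap: 0.997
gripper_force: 0.0
```

Call:
apply_moves:
  claw: [1,1,1,1,1]
  travel:
    - [-0.1998,-0.0243,-0.0266]
    - [-0.1998,-0.0243,-0.0266]
    - [-0.1998,-0.0243,-0.0266]
    - [-0.1998,-0.0243,-0.0266]
    - [-0.1998,-0.0243,-0.0266]
  turn:
    - [0,0,0.0892]
    - [0,0,0.0892]
    - [0,0,0.0892]
    - [0,0,0.0892]
    - [0,0,0.0892]

```text
t: 0.93
tcp_pos: [0.4065, 0.4175, 0.2515]
tool_rot: [0.385, 0.923, 0.001, 0.002]
force: [-0.2, 0.2, 0.2]
finger_gap: 1.003
gripper_force: 0.0
```

Call:
apply_moves:
  claw: [1,1,1,1,1]
  travel:
    - [-0.1856,-0.0972,0]
    - [-0.1856,-0.0972,0]
    - [-0.1856,-0.0972,0]
    - [-0.1856,-0.0972,0]
    - [-0.1856,-0.0972,0]
  turn:
    - [0,0,0.0917]
    - [0,0,0.0917]
    - [0,0,0.0917]
    - [0,0,0.0917]
    - [0,0,0.0917]

```text
t: 1.35
tcp_pos: [0.4517, 0.2552, 0.2503]
tool_rot: [0.514, 0.858, -0.002, 0.001]
force: [-0.6, -0.2, -0.6]
finger_gap: 0.999
gripper_force: 0.0
```

Call:
apply_moves:
  claw: [1,1,1,1,1]
  travel:
    - [-0.2056,-0.0405,0]
    - [-0.2056,-0.0405,0]
    - [-0.2056,-0.0405,0]
    - [-0.2056,-0.0405,0]
    - [-0.2056,-0.0405,0]
  turn:
    - [0,0,0.0917]
    - [0,0,0.0917]
    - [0,0,0.0917]
    - [0,0,0.0917]
    - [0,0,0.0917]

```text
t: 1.77
tcp_pos: [0.503, 0.0953, 0.2507]
tool_rot: [0.632, 0.775, -0.0, 0.002]
force: [-0.1, 0.9, 0.1]
finger_gap: 1.002
gripper_force: 0.0
```

Call:
apply_moves:
  claw: [1,1,1,1,1]
  travel:
    - [-0.2373,-0.0513,0.0562]
    - [-0.2373,-0.0513,0.0562]
    - [-0.2373,-0.0513,0.0562]
    - [-0.2373,-0.0513,0.0562]
    - [-0.2373,-0.0513,0.0562]
  turn:
    - [0,0,0]
    - [0,0,0]
    - [0,0,0]
    - [0,0,0]
    - [0,0,0]

```text
t: 2.18
tcp_pos: [0.4994, -0.0948, 0.205]
tool_rot: [0.629, 0.777, -0.0, -0.0]
force: [1.2, -0.0, 0.4]
finger_gap: 0.999
gripper_force: 0.0
```

Call:
apply_moves:
  claw: [1,1,1,1,1]
  travel:
    - [-0.2373,-0.0513,0.0563]
    - [-0.2373,-0.0513,0.0563]
    - [-0.2373,-0.0513,0.0563]
    - [-0.2373,-0.0513,0.0563]
    - [-0.2373,-0.0513,0.0563]
  turn:
    - [0,0,0]
    - [0,0,0]
    - [0,0,0]
    - [0,0,0]
    - [0,0,0]

```text
t: 2.6
tcp_pos: [0.4993, -0.2895, 0.1597]
tool_rot: [0.63, 0.777, 0.0, -0.0]
force: [0.5, -0.0, 0.6]
finger_gap: 0.998
gripper_force: 0.0
```

Call:
apply_moves:
  claw: [1,1,1]
  travel:
    - [0,0,0]
    - [0,0,0]
    - [0,0,0]
  turn:
    - [0,0,0]
    - [0,0,0]
    - [0,0,0]

```text
t: 2.85
tcp_pos: [0.4989, -0.2862, 0.1603]
tool_rot: [0.629, 0.777, 0.0, -0.001]
force: [-0.0, 0.2, -0.7]
finger_gap: 0.998
gripper_force: 0.0
```

```bash
python3 - <<'E'
from h import *
from station import manip
p=manip.snapshot("wrist"); cv2.imwrite("pics/w1.png",p["pixels"][:,:,::-1]); np.savez("w1.npz",**p)
w=cloud(p); hsv=cv2.cvtColor(p["pixels"],cv2.COLOR_RGB2HSV)
m=(hsv[...,1]<50)&(hsv[...,2]>130)&(np.abs(w[...,2]-.04)<.006)
l,lab,st,cen=cv2.connectedComponentsWithStats(m.astype(np.uint8))
for i in range(1,l):
    if st[i,4]>300: k=np.argwhere(lab==i)[:,::-1]; print(st[i],np.nanmedian(w[lab==i][:,2]),rect(ray(p,k,.040)),rect(w[lab==i]))
plan([(.4986,-.2885,.010,12)])
E
```

```text
[ 157    0   90   36 2881] 0.036480973792502785 (array([ 382.9, -154.1]), array([63.2, 22.1]), 12.0) (array([ 381.3, -153.4]), array([64.4, 23.1]), 12.17)
[ 305    0   82   46 1716] 0.036487233510008515 (array([ 484.9, -135.8]), array([57.9, 28.6]), 12.0) (array([ 484.9, -134.6]), array([58.8, 29. ]), 11.87)
[  27  100   90   94 3751] 0.036412109628218794 (array([ 287.5, -268.8]), array([63.4, 45.1]), 54.91) (array([ 284.5, -270.2]), array([64.8, 46.3]), 55.01)
[ 295  186   55   71 3185] 0.040467911121394765 (array([ 499.7, -287.3]), array([45.6, 63.2]), 11.15) (array([ 499.9, -288.3]), array([45.8, 65.5]), 11.18)
at 2.9 [ 0.499  -0.2858  0.1606] yaw 12.07 F [-1.   0.  -0.2] gap 0.999
(0.4986, -0.2885, 0.01, 12) travel [-0.0035, -0.0011, 0.1882] turn [-0.0002, -0.0005, 0.0004]
```

View pics/w1.png

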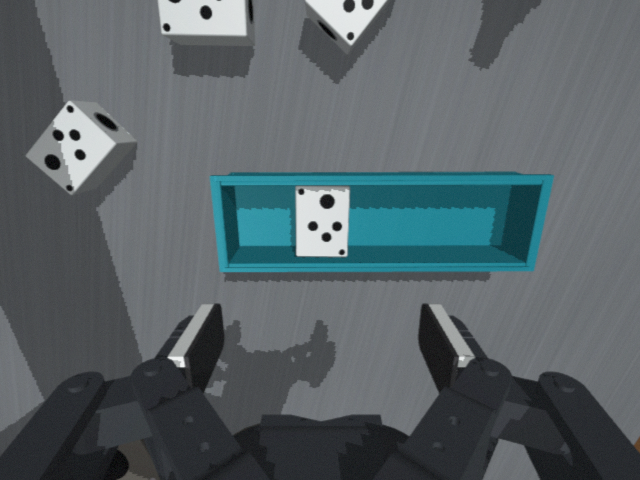

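The wrist view shows the target at (323,221) in the tray. It lies midway between the finger directions, and there is free tray floor on both sides of it.

Call:
apply_moves:
  claw: [1,1,1,1,1]
  travel:
    - [0,0.001,0.045]
    - [0,0.001,0.09]
    - [0,0.001,0.13]
    - [0,0.001,0.165]
    - [0,0.001,0.186]
  turn:
    - [0,0,0.003]
    - [0,0,0.003]
    - [0,0,0.003]
    - [0,0,0.003]
    - [0,0,0.003]

```text
t: 3.32
tcp_pos: [0.4989, -0.2843, 0.0097]
tool_rot: [0.632, 0.775, 0.0, -0.002]
force: [-0.6, 0.4, 0.2]
finger_gap: 1.003
gripper_force: 0.0
```

Call:
apply_moves:
  claw: [-1,-1,-1,-1,-1]
  travel:
    - [0,0,0]
    - [0,0,0]
    - [0,0,0]
    - [0,0,0]
    - [0,0,0]
  turn:
    - [0,0,0]
    - [0,0,0]
    - [0,0,0]
    - [0,0,0]
    - [0,0,0]
  newtons: 50

```text
t: 3.73
tcp_pos: [0.5009, -0.2877, 0.0144]
tool_rot: [0.633, 0.774, 0.0, 0.002]
force: [0.5, 2.8, 5.2]
finger_gap: 0.487
gripper_force: 49.8
```

Call:
apply_moves:
  claw: [-1,-1,-1,-1,-1]
  travel:
    - [0,0,0]
    - [0,0,0]
    - [0,0,0]
    - [0,0,0]
    - [0,0,0]
  turn:
    - [0,0,0]
    - [0,0,0]
    - [0,0,0]
    - [0,0,0]
    - [0,0,0]

```text
t: 4.15
tcp_pos: [0.5009, -0.2877, 0.0143]
tool_rot: [0.633, 0.774, 0.0, 0.002]
force: [0.5, 2.9, 6.6]
finger_gap: 0.486
gripper_force: 50.3
```

Call:
apply_moves:
  claw: [-1,-1,-1,-1,-1]
  travel:
    - [0,0,-0.01]
    - [0,0,-0.04]
    - [0,0,-0.08]
    - [0,0,-0.12]
    - [0,0,-0.16]
  turn:
    - [0,0,0]
    - [0,0,0]
    - [0,0,0]
    - [0,0,0]
    - [0,0,0]

```text
t: 4.57
tcp_pos: [0.4997, -0.2879, 0.1424]
tool_rot: [0.633, 0.774, -0.0, 0.001]
force: [0.3, -0.4, -1.1]
finger_gap: 0.001
gripper_force: 0.0
```

```bash
python3 - <<'E'
from h import *
from station import manip
p=manip.snapshot("wrist"); cv2.imwrite("pics/w2.png",p["pixels"][:,:,::-1])
plan([(.47,.05,.14,5.7)])
E
```

```text
at 4.6167 [ 0.5032 -0.2907  0.1491] yaw 11.48 F [ 0.4 -0.1  2.8] gap -0.003
  .. travel [0.2129, 0.022, 0.0035] turn [0.0014, 0.0017, 0.016]
(0.47, 0.05, 0.14, 5.7) travel [0.2137, 0.0112, 0.0045] turn [0.0014, 0.0017, 0.016]
```

View pics/w2.png

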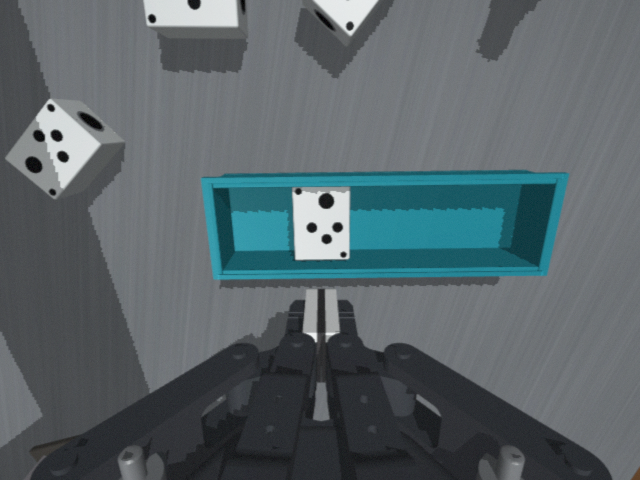

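The wrist view shows the block still in the tray at (322,224), with the shut fingers at (320,290–340). The grasp slipped off, so I'll measure the real fingertip geometry from the wrist depth.

```bash
python3 - <<'E'
from h import *
from station import manip
def tips(p,s,lab):
    w=cloud(p); R=Ro.from_quat(s["tool_rot"]); q=R.inv().apply((w-np.array(s["tcp_pos"])).reshape(-1,3)).reshape(480,640,3)
    m=(np.abs(q[...,1])<.062)&(np.abs(q[...,0])<.04)&(q[...,2]>-.06)&(q[...,2]<.03)
    for sd in(-1,1):
        k=m&(np.sign(q[...,1])==sd); a=q[k]*1000
        print(lab,sd,len(a),"zmax",np.percentile(a[:,2],[90,98,99.9]).round(1),"tip band x,y:",*[np.percentile(a[a[:,2]>np.percentile(a[:,2],97)-3][:,i],[2,50,98]).round(1) for i in(0,1)])
s=manip.sense()
p=manip.snapshot("wrist"); np.savez("w3.npz",**p); tips(p,s,"shut")
s1=dict(tool_rot=pose(0,0,0,12)[1].as_quat(),tcp_pos=[.4988,-.2865,.1605]); tips(dict(np.load("w1.npz")),s1,"open")
w=cloud(p);hsv=cv2.cvtColor(p["pixels"],cv2.COLOR_RGB2HSV)
m=(hsv[...,1]<50)&(hsv[...,2]>130)&(np.abs(w[...,2]-.04)<.012)
m[:180]=0;m[265:]=0
k=np.argwhere(m)[:,::-1]; print("block",np.nanpercentile(w[m][:,2],[5,50,95]),rect(ray(p,k,.040)),rect(w[m]))
print(s["tcp_pos"],s["t"],s["force"])
E
```

```text
shut -1 1226 zmax [-33.  -29.1 -27.5] tip band x,y: [ 6.4 10.7 11.3] [-11.9  -4.8  -0.4]
shut 1 1219 zmax [-32.8 -28.9 -27.1] tip band x,y: [ 6.3 10.7 11.3] [ 0.1  4.5 11.9]
open -1 1722 zmax [-41.2 -37.7 -36.4] tip band x,y: [-9.5  2.6 11.1] [-48.5 -42.7 -42.4]
open 1 1731 zmax [-41.1 -37.9 -36.3] tip band x,y: [-9.7  2.4 11.1] [42.4 42.8 48.8]
block [0.03900662 0.0404211  0.041532  ] (array([ 402.2, -305.5]), array([244.1,  61.2]), 11.39) (array([ 401.4, -308.1]), array([246.8,  66.4]), 11.52)
[ 0.50322129 -0.29068663  0.14907687] 4.6167 [ 0.3530991  -0.05729313  2.76796809]
```

```bash
python3 - <<'E'
from h import *
from station import manip
p=manip.snapshot("scene"); s=manip.sense(); w=cloud(p); T=np.array(s["tcp_pos"]); print(T,s["t"],np.round(s["q"],3),np.round(s["force"],1))
q=Ro.from_quat(s["tool_rot"]).inv().apply((w-T).reshape(-1,3)).reshape(480,640,3)*1000
m=(np.hypot(q[...,0],q[...,1])<70)&(w[...,2]>.06)
a=q[m]; print(len(a))
for z in range(20,-180,-6):
    b=a[(a[:,2]<z)&(a[:,2]>z-6)]
    if len(b)>3: print(z,len(b),b[:,0].min().round(),b[:,0].max().round(),b[:,1].min().round(),b[:,1].max().round())
v,u=np.argwhere(m).mean(0).astype(int); print(u,v)
cv2.imwrite("pics/s2.png",cv2.resize(p["pixels"][max(0,v-70):v+110,max(0,u-100):u+140,::-1],None,fx=3,fy=3))
# TCP pixel
for z in(0,-27):
    X=T+np.array([0,0,-z/1000]); c=p["R"]@X+p["t"]; c=p["intrinsics"]@c; print("px",z,c[:2]/c[2])
E
```

```text
[ 0.5017567  -0.28958408  0.14428929] 4.7167 [-0.716  0.544  1.619 -0.     0.969 -0.916] [-0.8 -0.7  0.7]
4250
-22 5 -6.0 5.0 -5.0 11.0
-28 25 -7.0 12.0 -8.0 16.0
-34 46 -7.0 11.0 -11.0 19.0
-40 39 -10.0 12.0 -10.0 19.0
-46 47 -9.0 11.0 -9.0 18.0
-52 49 -8.0 12.0 -11.0 20.0
-58 36 -4.0 12.0 -6.0 19.0
-64 33 2.0 13.0 -28.0 26.0
-70 77 -12.0 14.0 -31.0 36.0
-76 124 -12.0 14.0 -35.0 41.0
-82 88 -17.0 14.0 -39.0 46.0
-88 113 -18.0 17.0 -44.0 50.0
-94 132 -18.0 18.0 -47.0 55.0
-100 132 -10.0 18.0 -56.0 60.0
-106 146 -15.0 18.0 -56.0 65.0
-112 187 -13.0 18.0 -56.0 68.0
-118 174 -12.0 21.0 -54.0 65.0
-124 140 -7.0 21.0 -44.0 54.0
-130 165 -12.0 21.0 -35.0 49.0
-136 92 -11.0 14.0 -36.0 46.0
-142 50 -9.0 12.0 17.0 43.0
-148 44 -15.0 34.0 -7.0 43.0
-154 117 -19.0 36.0 -18.0 42.0
-160 136 -18.0 38.0 -18.0 42.0
-166 136 -22.0 38.0 -21.0 43.0
-172 142 -23.0 39.0 -23.0 43.0
-178 132 -18.0 38.0 -22.0 43.0
241 49
px 0 [247.89285538 121.22174893]
px -27 [247.07900763 109.14187486]
```

View pics/s2.png

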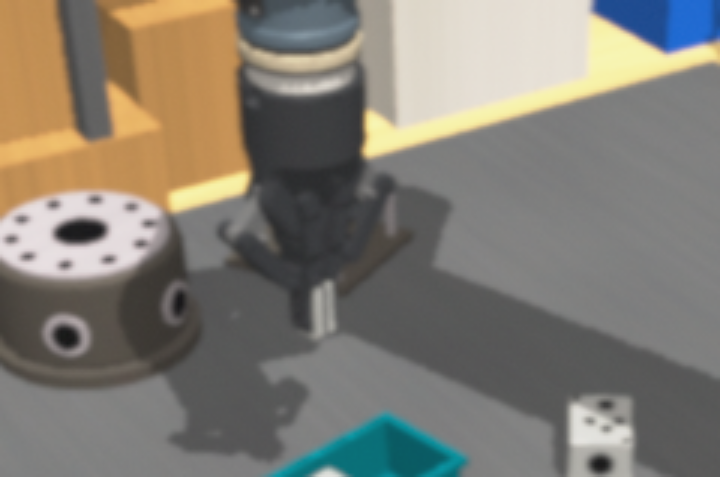

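The scene crop agrees with the wrist depth. The real shut fingertips sit about 27 mm behind the reported TCP (36 mm when open), so my grasp was about 27 mm too high. I'll allow for that from here on. I'm opening the gripper, then re-measuring.

Call:
apply_moves:
  claw: [1,1,1,1,1]
  travel:
    - [0,0,0]
    - [0,0,0]
    - [0,0,0]
    - [0,0,0]
    - [0,0,0]
  turn:
    - [0,0,0]
    - [0,0,0]
    - [0,0,0]
    - [0,0,0]
    - [0,0,0]

```text
t: 5.13
tcp_pos: [0.4992, -0.2873, 0.1389]
tool_rot: [0.633, 0.774, 0.0, -0.001]
force: [-1.6, -0.3, 0.1]
finger_gap: 0.71
gripper_force: 0.0
```

```bash
python3 - <<'E'
from h import *
from station import manip
p=manip.snapshot("wrist")
w=cloud(p);hsv=cv2.cvtColor(p["pixels"],cv2.COLOR_RGB2HSV)
m=(hsv[...,1]<50)&(hsv[...,2]>130)&(np.abs(w[...,2]-.04)<.006)
l,lab,st,cen=cv2.connectedComponentsWithStats(m.astype(np.uint8))
i=min(range(1,l),key=lambda i:np.hypot(*(cen[i]-(322,224)))); k=lab==i
print("block",rect(ray(p,np.argwhere(k)[:,::-1],.040)),rect(w[k]),np.nanmedian(w[k][:,2]))
plan([(.4995,-.288,-.019,11.2)])
E
```

```text
block (array([ 499.4, -285.9]), array([45.5, 61.7]), 11.85) (array([ 499.4, -285.9]), array([45.6, 62.3]), 11.79) 0.04050636749835121
at 5.1833 [ 0.4993 -0.2874  0.1391] yaw 11.45 F [-0.3 -0.2  0.1] gap 0.789
(0.4995, -0.288, -0.019, 11.2) travel [-0.0011, 0.0003, 0.1976] turn [-0.0004, -0.0005, 0.0014]
```

Call:
apply_moves:
  claw: [1,1,1,1,1]
  travel:
    - [0,0,0.03]
    - [0,0,0.06]
    - [0,0,0.09]
    - [0,0,0.12]
    - [0,0,0.15]
  turn:
    - [0,0,0]
    - [0,0,0]
    - [0,0,0]
    - [0,0,0]
    - [0,0,0]

```text
t: 5.6
tcp_pos: [0.4997, -0.2877, 0.0186]
tool_rot: [0.633, 0.774, -0.0, -0.0]
force: [0.3, 0.0, 1.2]
finger_gap: 0.997
gripper_force: 0.0
```

Call:
apply_moves:
  claw: [1,1,1,1,1]
  travel:
    - [0,0,0.01]
    - [0,0,0.02]
    - [0,0,0.03]
    - [0,0,0.04]
    - [0,0,0.046]
  turn:
    - [0,0,0]
    - [0,0,0]
    - [0,0,0]
    - [0,0,0]
    - [0,0,0]

```text
t: 6.02
tcp_pos: [0.5001, -0.288, -0.0169]
tool_rot: [0.633, 0.774, -0.0, 0.0]
force: [-0.1, 0.1, 1.2]
finger_gap: 0.997
gripper_force: 0.0
```

Call:
apply_moves:
  claw: [-1,-1,-1,-1,-1]
  travel:
    - [0,0,0]
    - [0,0,0]
    - [0,0,0]
    - [0,0,0]
    - [0,0,0]
  turn:
    - [0,0,0]
    - [0,0,0]
    - [0,0,0]
    - [0,0,0]
    - [0,0,0]
  newtons: 50

```text
t: 6.43
tcp_pos: [0.5003, -0.2881, -0.0159]
tool_rot: [0.633, 0.774, -0.0, 0.001]
force: [-0.5, -0.5, 3.6]
finger_gap: 0.531
gripper_force: 52.6
```

Call:
apply_moves:
  claw: [-1,-1,-1,-1,-1]
  travel:
    - [0,0,-0.01]
    - [0,0,-0.04]
    - [0,0,-0.08]
    - [0,0,-0.12]
    - [0,0,-0.16]
  turn:
    - [0,0,0]
    - [0,0,0]
    - [0,0,0]
    - [0,0,0]
    - [0,0,0]

```text
t: 6.85
tcp_pos: [0.4988, -0.287, 0.1124]
tool_rot: [0.633, 0.774, 0.0, -0.001]
force: [0.2, -0.6, -2.3]
finger_gap: 0.531
gripper_force: 53.5
```

```bash
python3 - <<'E'
from h import *
plan([(.47,.05,.115,5.7),(.47,.05,-.018,5.7)],start=(.4997,-.2877,.111,11.4)); plan([])
E
```

```text
.. travel [0.2106, 0.0235, -0.0025] turn [0.0, 0.0, 0.0158]
(0.47, 0.05, 0.115, 5.7) travel [0.2115, 0.013, -0.0025] turn [0.0, 0.0, 0.0158]
(0.47, 0.05, -0.018, 5.7) travel [0.0, 0.0, 0.1663] turn [0.0, 0.0, 0.0]
at 6.85 [ 0.4988 -0.287   0.1124] yaw 11.44 F [ 0.2 -0.6 -2.3] gap 0.531
```

Call:
apply_moves:
  claw: [-1,-1,-1,-1,-1]
  travel:
    - [0.03,0.0035,-0.0025]
    - [0.075,0.0085,-0.0025]
    - [0.12,0.0135,-0.0025]
    - [0.165,0.0185,-0.0025]
    - [0.2106,0.0235,-0.0025]
  turn:
    - [0,0,0.003]
    - [0,0,0.006]
    - [0,0,0.009]
    - [0,0,0.012]
    - [0,0,0.0158]

```text
t: 7.27
tcp_pos: [0.4837, -0.1172, 0.1136]
tool_rot: [0.653, 0.758, 0.0, -0.0]
force: [1.1, 0.6, -2.2]
finger_gap: 0.526
gripper_force: 53.7
```

Call:
apply_moves:
  claw: [-1,-1,-1,-1,-1]
  travel:
    - [0.045,0.003,-0.0025]
    - [0.09,0.006,-0.0025]
    - [0.135,0.0085,-0.0025]
    - [0.18,0.0115,-0.0025]
    - [0.2115,0.013,-0.0025]
  turn:
    - [0,0,0.003]
    - [0,0,0.006]
    - [0,0,0.009]
    - [0,0,0.012]
    - [0,0,0.0158]

```text
t: 7.68
tcp_pos: [0.4678, 0.0529, 0.1155]
tool_rot: [0.67, 0.742, -0.0, -0.001]
force: [-0.1, 0.1, -2.4]
finger_gap: 0.529
gripper_force: 53.7
```

Call:
apply_moves:
  claw: [-1,-1,-1,-1,-1]
  travel:
    - [0,0,0.02]
    - [0,0,0.05]
    - [0,0,0.08]
    - [0,0,0.11]
    - [0,0,0.13]
  turn:
    - [0,0,0]
    - [0,0,0]
    - [0,0,0]
    - [0,0,0]
    - [0,0,0]

```text
t: 8.1
tcp_pos: [0.4686, 0.0504, 0.0099]
tool_rot: [0.671, 0.742, -0.001, -0.001]
force: [0.9, 0.1, -2.5]
finger_gap: 0.53
gripper_force: 53.6
```

```bash
python3 - <<'E'
from h import *
from station import manip
p=manip.snapshot("top"); w=cloud(p)
m=np.hypot(w[...,0]-.47,w[...,1]-.05)<.045
plan([(.47,.05,-.018,5.7)])
p=manip.snapshot("wrist"); cv2.imwrite("pics/w4.png",p["pixels"][:,:,::-1])
E
```

```text
at 8.15 [0.4673 0.0504 0.008 ] yaw 5.76 F [-0.8  0.3 -4.7] gap 0.527
(0.47, 0.05, -0.018, 5.7) travel [-0.0009, 0.0035, 0.0325] turn [-0.0019, -0.0005, 0.0003]
```

View pics/w4.png

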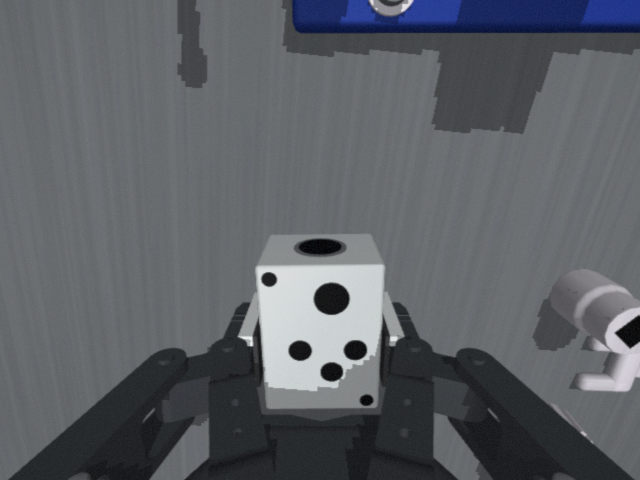

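The block is held square between the pads at (320,320), with bare bench beneath it. Lowering.

Call:
apply_moves:
  claw: [-1,-1,-1,-1,-1]
  travel:
    - [0,0,0.01]
    - [0,0,0.02]
    - [0,0,0.028]
    - [0,0,0.034]
    - [0,0,0.038]
  turn:
    - [0,0,0]
    - [0,0,0]
    - [0,0,0]
    - [0,0,0]
    - [0,0,0]

```text
t: 8.62
tcp_pos: [0.4698, 0.05, -0.0194]
tool_rot: [0.671, 0.742, 0.0, 0.0]
force: [0.1, 0.0, -2.5]
finger_gap: 0.532
gripper_force: 53.6
```

Call:
apply_moves:
  claw: [-1,-1,-1,-1]
  travel:
    - [0,0,0.0013]
    - [0,0,0.0025]
    - [0,0,0.0025]
    - [0,0,0.0025]
  turn:
    - [0,0,0]
    - [0,0,0]
    - [0,0,0]
    - [0,0,0]

```text
t: 8.95
tcp_pos: [0.4697, 0.05, -0.0199]
tool_rot: [0.671, 0.742, 0.0, 0.0]
force: [-1.9, 0.4, 7.2]
finger_gap: 0.53
gripper_force: 54.8
```

Call:
apply_moves:
  claw: [1,1,1,1,1]
  travel:
    - [0,0,-0.001]
    - [0,0,-0.001]
    - [0,0,-0.001]
    - [0,0,-0.001]
    - [0,0,-0.001]
  turn:
    - [0,0,0]
    - [0,0,0]
    - [0,0,0]
    - [0,0,0]
    - [0,0,0]

```text
t: 9.37
tcp_pos: [0.4697, 0.05, -0.0205]
tool_rot: [0.671, 0.742, 0.0, 0.0]
force: [-0.4, 0.4, 0.1]
finger_gap: 1.002
gripper_force: 0.0
```

Call:
apply_moves:
  claw: [1,1,1,1,1]
  travel:
    - [0,0,-0.02]
    - [0,0,-0.06]
    - [0,0,-0.11]
    - [0,0,-0.15]
    - [0,0,-0.16]
  turn:
    - [0,0,0]
    - [0,0,0]
    - [0,0,0]
    - [0,0,0]
    - [0,0,0]

```text
t: 9.78
tcp_pos: [0.4723, 0.0498, 0.1117]
tool_rot: [0.671, 0.742, 0.002, 0.003]
force: [0.6, -0.0, -0.8]
finger_gap: 1.0
gripper_force: 0.0
```

Call:
apply_moves:
  claw: [1,1,1,1,1]
  travel:
    - [0,0,0]
    - [0,0,0]
    - [0,0,0]
    - [0,0,0]
    - [0,0,0]
  turn:
    - [0,0,-0.18]
    - [0,0,-0.18]
    - [0,0,-0.18]
    - [0,0,-0.18]
    - [0,0,-0.18]

```text
t: 10.2
tcp_pos: [0.4691, 0.0501, 0.1071]
tool_rot: [0.435, 0.901, -0.0, -0.001]
force: [-1.1, 0.5, 0.3]
finger_gap: 0.998
gripper_force: 0.0
```

```bash
python3 - <<'E'
from h import *
from station import manip
for n,(c,r) in dict(wrist=(None,0),top=(None,0)).items():
    p=manip.snapshot(n); np.savez(n+"5.npz",**p)
    w=cloud(p);hsv=cv2.cvtColor(p["pixels"],cv2.COLOR_RGB2HSV)
    m=(hsv[...,1]<60)&(hsv[...,2]>100)&(np.abs(w[...,2]-.036)<.006)&(np.hypot(w[...,0]-.47,w[...,1]-.05)<.05)
    k=np.argwhere(m)[:,::-1]
    if len(k)>50: print(n,len(k),rect(ray(p,k,.036)),rect(w[m]),np.nanmedian(w[m][:,2]))
plan([(.47,.05,.10,95.7),(.47,.05,-.017,95.7)])
E
```

```text
wrist 4722 (array([468.6,  53.5]), array([46.2, 64.8]), 6.48) (array([469.,  53.]), array([46. , 64.2]), 6.47) 0.03648045753663362
at 10.3 [0.4691 0.0501 0.107 ] yaw 38.15 F [-0.2 -0.2  0.8] gap 1.001
  .. travel [-0.0004, 0.0004, 0.0044] turn [-0.0001, -0.0002, -0.1599]
(0.47, 0.05, 0.1, 95.7) travel [-0.0005, 0.0002, 0.0044] turn [-0.0001, -0.0002, -0.1599]
(0.47, 0.05, -0.017, 95.7) travel [0.0, -0.0, 0.1462] turn [0.0, 0.0, -0.0]
```

```bash
python3 - <<'E'
from h import *
plan([(.469,.053,.06,96.0),(.469,.053,-.022,96.)],start=(.4693,.050,.1072,38.1))
# vice from the wrist picture, if seen
p=dict(np.load("wrist5.npz")); w=cloud(p); z=w[...,2]
m=(z>.08)&(z<.092)&(w[...,1]>.15); print(m.sum())
E
```

```text
.. travel [0.0016, 0.001, 0.0295] turn [0.0, 0.0, -0.1608]
(0.469, 0.053, 0.06, 96.0) travel [0.0009, 0.0017, 0.0295] turn [0.0, 0.0, -0.1608]
(0.469, 0.053, -0.022, 96.0) travel [0.0, 0.0, 0.1025] turn [0.0, 0.0, 0.0]
5718
```

Call:
apply_moves:
  claw: [1,1,1,1,1]
  travel:
    - [0.0016,0.001,0.006]
    - [0.0016,0.001,0.012]
    - [0.0016,0.001,0.018]
    - [0.0016,0.001,0.024]
    - [0.0016,0.001,0.0295]
  turn:
    - [0,0,-0.1608]
    - [0,0,-0.1608]
    - [0,0,-0.1608]
    - [0,0,-0.1608]
    - [0,0,-0.1608]

```text
t: 10.72
tcp_pos: [0.4691, 0.0515, 0.0833]
tool_rot: [0.198, 0.98, -0.0, -0.0]
force: [-0.5, 0.3, 0.2]
finger_gap: 1.002
gripper_force: 0.0
```

Call:
apply_moves:
  claw: [1,1,1,1,1]
  travel:
    - [0.0009,0.0017,0.006]
    - [0.0009,0.0017,0.012]
    - [0.0009,0.0017,0.018]
    - [0.0009,0.0017,0.024]
    - [0.0009,0.0017,0.0295]
  turn:
    - [0,0,-0.1608]
    - [0,0,-0.1608]
    - [0,0,-0.1608]
    - [0,0,-0.1608]
    - [0,0,-0.1608]

```text
t: 11.13
tcp_pos: [0.4691, 0.0531, 0.0598]
tool_rot: [-0.052, 0.999, 0.0, -0.0]
force: [-0.3, 0.7, 0.2]
finger_gap: 0.998
gripper_force: 0.0
```

```bash
python3 - <<'E'
from h import *
from station import manip
p=manip.snapshot("wrist"); np.savez("w6.npz",**p)
w=cloud(p);hsv=cv2.cvtColor(p["pixels"],cv2.COLOR_RGB2HSV)
m=(hsv[...,1]<60)&(hsv[...,2]>100)&(np.abs(w[...,2]-.036)<.006)&(np.hypot(w[...,0]-.47,w[...,1]-.05)<.05)
k=np.argwhere(m)[:,::-1]; print(len(k),rect(ray(p,k,.036)),rect(w[m]))
plan([(.469,.053,-.022,96.)])
E
```

```text
6842 (array([468.1,  52.6]), array([47.7, 63.7]), 6.39) (array([469.1,  52.7]), array([46.5, 64.3]), 6.45)
at 11.1833 [0.4687 0.0531 0.0592] yaw 95.75 F [-0.7  0.5 -0.5] gap 1.001
(0.469, 0.053, -0.022, 96.0) travel [-0.0006, -0.0002, 0.1015] turn [0.0001, -0.0006, -0.0014]
```

Call:
apply_moves:
  claw: [1,1,1,1,1]
  travel:
    - [0,0,0.02]
    - [0,0,0.04]
    - [0,0,0.06]
    - [0,0,0.08]
    - [0,0,0.101]
  turn:
    - [0,0,-0.003]
    - [0,0,-0.003]
    - [0,0,-0.003]
    - [0,0,-0.003]
    - [0,0,-0.003]

```text
t: 11.6
tcp_pos: [0.4696, 0.053, -0.0211]
tool_rot: [-0.054, 0.999, -0.0, 0.0]
force: [0.7, -0.1, 0.2]
finger_gap: 0.999
gripper_force: 0.0
```

Call:
apply_moves:
  claw: [-1,-1,-1,-1,-1]
  travel:
    - [0,0,0]
    - [0,0,0]
    - [0,0,0]
    - [0,0,0]
    - [0,0,0]
  turn:
    - [0,0,0]
    - [0,0,0]
    - [0,0,0]
    - [0,0,0]
    - [0,0,0]
  newtons: 50

```text
t: 12.02
tcp_pos: [0.4698, 0.053, -0.0197]
tool_rot: [-0.057, 0.998, -0.0, 0.001]
force: [-0.2, 0.1, -2.0]
finger_gap: 0.739
gripper_force: 56.7
```

```bash
python3 - <<'E'
from h import *
p=dict(np.load("wrist5.npz")); w=cloud(p); z=w[...,2]
q=dict(np.load("top0.npz")); W=cloud(q)
# vice yaw & edges in the vice frame from both
for nm,c in(("top",W),("wrist5",w)):
    m=(c[...,2]>.079)&(c[...,2]<.092)&(c[...,1]>.15)&(c[...,1]<.33)
    l,lab,st,cen=cv2.connectedComponentsWithStats(m.astype(np.uint8))
    for i in range(1,l):
        if st[i,4]>300: print(nm,st[i],rect(c[lab==i]),np.nanmedian(c[lab==i][:,2]))
plan([])
E
```

```text
top [ 145  165   51   27 1072] (array([637.8, 256. ]), array([ 46.9, 100.9]), 6.16) 0.0838813663868116
top [ 148  214   53   28 1114] (array([536. , 245.6]), array([ 45.1, 101. ]), 5.96) 0.08554474540301787
wrist5 [ 563   30   77  141 5913] (array([539.3, 221.3]), array([45.7, 53.3]), 5.65) 0.08624467995324674
at 12.0167 [ 0.4698  0.053  -0.0197] yaw 96.54 F [-0.2  0.1 -2. ] gap 0.739
```

Call:
apply_moves:
  claw: [-1,-1,-1,-1,-1]
  travel:
    - [0,0,-0.01]
    - [0,0,-0.05]
    - [0,0,-0.1]
    - [0,0,-0.15]
    - [0,0,-0.2]
  turn:
    - [0,0,0]
    - [0,0,0]
    - [0,0,0]
    - [0,0,0]
    - [0,0,0]

```text
t: 12.43
tcp_pos: [0.4683, 0.0532, 0.1419]
tool_rot: [-0.057, 0.998, 0.0, -0.0]
force: [1.2, 0.6, -3.6]
finger_gap: 0.739
gripper_force: 56.8
```

```bash
python3 - <<'E'
from h import *
plan([(.64,.255,.14,95.8)],start=(.469,.053,.138,96.4)); plan([])
E
```

```text
.. travel [-0.1203, 0.1135, -0.0013] turn [0.0, 0.0, 0.0017]
(0.64, 0.255, 0.14, 95.8) travel [-0.1197, 0.1142, -0.0013] turn [0.0, 0.0, 0.0017]
at 12.4333 [0.4683 0.0532 0.1419] yaw 96.57 F [ 1.2  0.6 -3.6] gap 0.739
```

Call:
apply_moves:
  claw: [-1,-1,-1,-1,-1]
  travel:
    - [-0.02,0.019,-0.0013]
    - [-0.045,0.0425,-0.0013]
    - [-0.07,0.066,-0.0013]
    - [-0.095,0.0895,-0.0013]
    - [-0.1203,0.1135,-0.0013]
  turn:
    - [0,0,0.0017]
    - [0,0,0.0017]
    - [0,0,0.0017]
    - [0,0,0.0017]
    - [0,0,0.0017]

```text
t: 12.85
tcp_pos: [0.5544, 0.1553, 0.1418]
tool_rot: [-0.055, 0.999, -0.0, 0.0]
force: [-0.3, -1.2, -1.9]
finger_gap: 0.738
gripper_force: 57.0
```

Call:
apply_moves:
  claw: [-1,-1,-1,-1,-1]
  travel:
    - [-0.025,0.0235,-0.0013]
    - [-0.05,0.0475,-0.0013]
    - [-0.075,0.071,-0.0013]
    - [-0.1,0.095,-0.0013]
    - [-0.1197,0.1142,-0.0013]
  turn:
    - [0,0,0.0017]
    - [0,0,0.0017]
    - [0,0,0.0017]
    - [0,0,0.0017]
    - [0,0,0.0017]

```text
t: 13.27
tcp_pos: [0.6401, 0.2572, 0.1424]
tool_rot: [-0.052, 0.999, 0.0, 0.0]
force: [0.7, -0.5, -2.9]
finger_gap: 0.735
gripper_force: 57.0
```

Call:
apply_moves:
  claw: [-1,-1,-1,-1,-1]
  travel:
    - [0,0,0]
    - [0,0,0]
    - [0,0,0]
    - [0,0,0]
    - [0,0,0]
  turn:
    - [0,0,0]
    - [0,0,0]
    - [0,0,0]
    - [0,0,0]
    - [0,0,0]

```text
t: 13.68
tcp_pos: [0.6388, 0.2547, 0.1418]
tool_rot: [-0.052, 0.999, -0.0, -0.001]
force: [-0.3, -0.1, -2.0]
finger_gap: 0.744
gripper_force: 56.9
```

```bash
python3 - <<'E'
from h import *
from station import manip
p=manip.snapshot("wrist"); np.savez("w7.npz",**p); cv2.imwrite("pics/w7.png",p["pixels"][:,:,::-1])
c=cloud(p); z=c[...,2]
m=(z>.079)&(z<.092)
l,lab,st,cen=cv2.connectedComponentsWithStats(m.astype(np.uint8))
for i in range(1,l):
    if st[i,4]>300: print("jaw",st[i],rect(c[lab==i]),np.nanmedian(c[lab==i][:,2]))
plan([])
E
```

```text
jaw [  237    46   172    80 13293] (array([537.5, 245.1]), array([ 43.7, 100.7]), 5.93) 0.0864601050590125
jaw [ 248  213  149   51 6783] (array([633.9, 254.7]), array([ 36.2, 100.4]), 5.23) 0.08476218779352239
at 13.7333 [0.639  0.2548 0.1419] yaw 95.93 F [ 0.2 -0.2 -2.5] gap 0.744
```

View pics/w7.png

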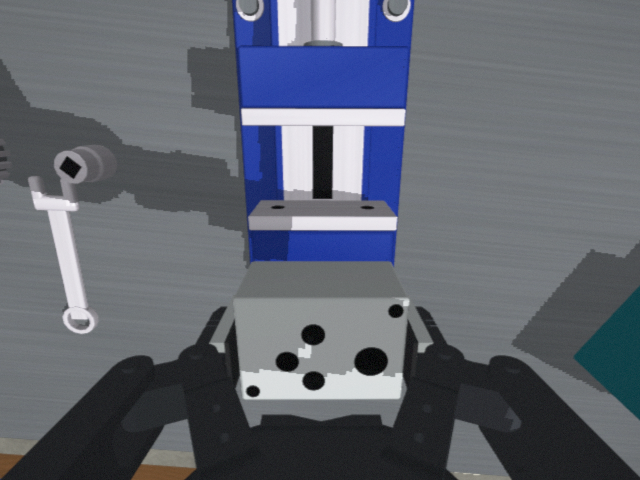

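The view shows the moving jaw's white plate at (323,117), the fixed jaw's plate at (322,222), and the block held square at (320,330). I'll measure the jaw faces by rays and the held block's offset from the TCP.

```bash
python3 - <<'E'
from h import *
from station import manip
p=dict(np.load("w7.npz")); c=cloud(p); z=c[...,2]; hsv=cv2.cvtColor(p["pixels"],cv2.COLOR_RGB2HSV)
T=np.array([.639,.2548,.1418])
m=(np.hypot(c[...,0]-T[0],c[...,1]-T[1])<.05)&(z>.15)&(z<.24)&(hsv[...,2]>90)&(hsv[...,1]<60)
zz=z[m]; h,e=np.histogram(zz,40); zt=np.median(zz[np.abs(zz-e[h.argmax()])<.006]); print("top z",zt)
k=m&(np.abs(z-zt)<.004); k=cv2.morphologyEx(k.astype(np.uint8),cv2.MORPH_OPEN,np.ones((3,3)))>0
print("held block",k.sum(),rect(c[k]))
g=cv2.cvtColor(p["pixels"],cv2.COLOR_RGB2GRAY).astype(int)
for u in (270,300,345,380): print(u,"moving",[v for v in range(100,135) if abs(g[v+1,u]-g[v-1,u])>40],"fixed",[v for v in range(200,240) if abs(g[v+1,u]-g[v-1,u])>18])
print(ray(p,[[323,124.5],[322,217]],.086).round(4))
E
```

```text
top z 0.19892134101359116
held block 15757 (array([639. , 254.5]), array([47. , 76.5]), 6.52)
270 moving [107, 108, 109, 124, 125, 126] fixed [200, 201, 215, 216, 229, 230, 231]
300 moving [108, 109, 124, 126] fixed [200, 201, 215, 216, 217, 229, 230, 231]
345 moving [108, 109] fixed [200, 201, 215, 216, 217, 218, 229, 230, 231]
380 moving [108, 109, 124, 125, 126] fixed [200, 201, 215, 216, 217, 218, 229, 230, 231]
[[0.5588 0.2476 0.086 ]
 [0.6175 0.2531 0.086 ]]
```

```bash
python3 - <<'E'
from h import *
plan([(.588,.2503,.125,95.2)])
E
```

```text
at 13.7333 [0.639  0.2548 0.1419] yaw 95.93 F [ 0.2 -0.2 -2.5] gap 0.744
(0.588, 0.2503, 0.125, 95.2) travel [0.064, 0.0011, 0.0212] turn [-0.0001, -0.0002, 0.0041]
```

Call:
apply_moves:
  claw: [-1,-1,-1,-1,-1]
  travel:
    - [0.02,0.0004,0.005]
    - [0.042,0.0007,0.012]
    - [0.064,0.0011,0.0212]
    - [0.064,0.0011,0.0212]
    - [0.064,0.0011,0.0212]
  turn:
    - [0,0,0.0041]
    - [0,0,0.0041]
    - [0,0,0.0041]
    - [0,0,0.0041]
    - [0,0,0.0041]

```text
t: 14.15
tcp_pos: [0.5875, 0.2506, 0.1246]
tool_rot: [-0.046, 0.999, -0.0, -0.001]
force: [-0.2, 0.3, -1.5]
finger_gap: 0.744
gripper_force: 56.9
```

Call:
apply_moves:
  claw: [-1,-1,-1,-1,-1]
  travel:
    - [0,0,0.01]
    - [0,0,0.02]
    - [0,0,0.03]
    - [0,0,0.04]
    - [0,0,0.05]
  turn:
    - [0,0,0]
    - [0,0,0]
    - [0,0,0]
    - [0,0,0]
    - [0,0,0]

```text
t: 14.57
tcp_pos: [0.5888, 0.251, 0.0834]
tool_rot: [-0.046, 0.999, -0.0, -0.0]
force: [-0.7, -0.2, -2.4]
finger_gap: 0.738
gripper_force: 57.0
```

```bash
python3 - <<'E'
from h import *
from station import manip
p=manip.snapshot("top"); cv2.imwrite("pics/t8.png",cv2.resize(p["pixels"][130:310,110:260,::-1],None,fx=3,fy=3,interpolation=cv2.INTER_CUBIC))
plan([(.588,.2503,.022,95.2)])
E
```

```text
at 14.6167 [0.5875 0.2507 0.0817] yaw 95.23 F [-0.   0.2 -2.8] gap 0.744
(0.588, 0.2503, 0.022, 95.2) travel [-0.0009, -0.0005, 0.0746] turn [-0.0002, -0.0012, 0.0002]
```

Call:
apply_moves:
  claw: [-1,-1,-1,-1,-1]
  travel:
    - [0,0,0.008]
    - [0,0,0.016]
    - [0,0,0.024]
    - [0,0,0.032]
    - [0,0,0.038]
  turn:
    - [0,0,0]
    - [0,0,0]
    - [0,0,0]
    - [0,0,0]
    - [0,0,0]

```text
t: 15.03
tcp_pos: [0.5884, 0.2511, 0.0535]
tool_rot: [-0.046, 0.999, -0.0, -0.0]
force: [-0.0, 0.2, -3.3]
finger_gap: 0.74
gripper_force: 57.0
```

Call:
apply_moves:
  claw: [-1,-1,-1,-1,-1]
  travel:
    - [0,0,0.008]
    - [0,0,0.016]
    - [0,0,0.024]
    - [0,0,0.032]
    - [0,0,0.038]
  turn:
    - [0,0,0]
    - [0,0,0]
    - [0,0,0]
    - [0,0,0]
    - [0,0,0]

```text
t: 15.45
tcp_pos: [0.5884, 0.2511, 0.023]
tool_rot: [-0.046, 0.999, -0.0, -0.0]
force: [0.7, -0.0, -2.8]
finger_gap: 0.739
gripper_force: 57.0
```

Clear on both sides, with bed contact expected near TCP z 0.015. Going down slowly.

Call:
apply_moves:
  claw: [-1,-1,-1,-1,-1]
  travel:
    - [0,0,0.002]
    - [0,0,0.004]
    - [0,0,0.006]
    - [0,0,0.008]
    - [0,0,0.008]
  turn:
    - [0,0,0]
    - [0,0,0]
    - [0,0,0]
    - [0,0,0]
    - [0,0,0]

```text
t: 15.87
tcp_pos: [0.5887, 0.2512, 0.0175]
tool_rot: [-0.046, 0.999, 0.0, 0.0]
force: [-0.3, -0.4, -2.0]
finger_gap: 0.739
gripper_force: 57.0
```

Call:
apply_moves:
  claw: [-1,-1,-1,-1,-1]
  travel:
    - [0,0,0.001]
    - [0,0,0.002]
    - [0,0,0.003]
    - [0,0,0.004]
    - [0,0,0.004]
  turn:
    - [0,0,0]
    - [0,0,0]
    - [0,0,0]
    - [0,0,0]
    - [0,0,0]

```text
t: 16.28
tcp_pos: [0.5889, 0.2512, 0.0153]
tool_rot: [-0.046, 0.999, 0.0, 0.0]
force: [-1.5, -0.6, 4.1]
finger_gap: 0.741
gripper_force: 57.7
```

Call:
apply_moves:
  claw: [1,1,1,1,1]
  travel:
    - [0,0,0]
    - [0,0,0]
    - [0,0,0]
    - [0,0,0]
    - [0,0,0]
  turn:
    - [0,0,0]
    - [0,0,0]
    - [0,0,0]
    - [0,0,0]
    - [0,0,0]

```text
t: 16.7
tcp_pos: [0.5887, 0.2511, 0.0142]
tool_rot: [-0.046, 0.999, -0.0, 0.0]
force: [0.2, 0.1, 0.1]
finger_gap: 0.999
gripper_force: 0.0
```

Call:
apply_moves:
  claw: [1,1,1,1,1]
  travel:
    - [0,0,-0.01]
    - [0,0,-0.03]
    - [0,0,-0.06]
    - [0,0,-0.09]
    - [0,0,-0.12]
  turn:
    - [0,0,0]
    - [0,0,0]
    - [0,0,0]
    - [0,0,0]
    - [0,0,0]

```text
t: 17.12
tcp_pos: [0.5885, 0.2511, 0.1116]
tool_rot: [-0.046, 0.999, -0.0, -0.0]
force: [0.6, -0.3, -0.1]
finger_gap: 1.004
gripper_force: 0.0
```

Call:
apply_moves:
  claw: [-1,-1,-1,-1,-1]
  travel:
    - [0,0,-0.04]
    - [0,0,-0.07]
    - [0,0,-0.07]
    - [0,0,-0.07]
    - [0,0,-0.07]
  turn:
    - [0,0,0]
    - [0,0,0]
    - [0,0,0]
    - [0,0,0]
    - [0,0,0]

```text
t: 17.53
tcp_pos: [0.5879, 0.251, 0.166]
tool_rot: [-0.046, 0.999, -0.0, -0.001]
force: [0.1, 0.4, -0.0]
finger_gap: 0.298
gripper_force: 0.0
```

```bash
python3 - <<'E'
from h import *
from station import manip
p=manip.snapshot("wrist"); np.savez("w9.npz",**p); cv2.imwrite("pics/w9.png",p["pixels"][:,:,::-1])
c=cloud(p); z=c[...,2]
m=(z>.080)&(z<.092)
l,lab,st,cen=cv2.connectedComponentsWithStats(m.astype(np.uint8))
for i in range(1,l):
    if st[i,4]>300: print("jaw",st[i],rect(c[lab==i]),np.nanmedian(c[lab==i][:,2]))
m=(np.abs(z-.072)<.005)&(np.hypot(c[...,0]-.588,c[...,1]-.25)<.045); print("block",m.sum(),rect(c[m]),np.nanmedian(z[m]))
plan([])
E
```

```text
jaw [ 248  135  143   64 8805] (array([537.5, 245. ]), array([ 44.4, 100.3]), 5.74) 0.08646377199105205
jaw [ 257  267  127   52 4642] (array([638.7, 255.2]), array([ 45.8, 100.1]), 5.85) 0.08478281693104647
jaw [602 399  38  49 710] (array([744.9, 548. ]), array([ 5.4, 50.5]), 68.92) 0.08570182876215983
block 4879 (array([591.8, 250.3]), array([51.6, 69.2]), 5.71) 0.0725089586244224
at 17.5833 [0.5875 0.2508 0.1651] yaw 95.25 F [ 0.3 -0.3 -0.3] gap 0.207
```

View pics/w9.png

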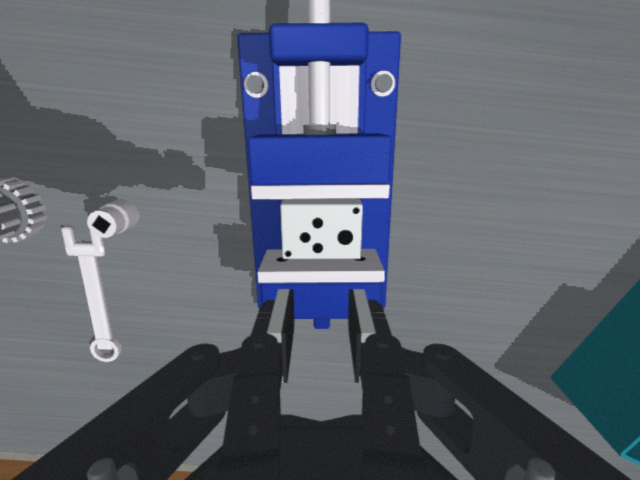

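The block sits between the jaws at (321,228), with the moving jaw at (320,165). Next I go behind the moving jaw with shut fingers.

```bash
python3 - <<'E'
from h import *
plan([(.4798,.2392,.165,95.8),(.4798,.2392,.043,95.8)],start=(.5877,.2508,.166,95.25))
E
```

```text
(0.4798, 0.2392, 0.165, 95.8) travel [0.1356, -0.0021, 0.0013] turn [0.0, 0.0, -0.0031]
(0.4798, 0.2392, 0.043, 95.8) travel [0.0, 0.0, 0.1525] turn [0.0, 0.0, -0.0]
```

Call:
apply_moves:
  claw: [-1,-1,-1,-1,-1]
  travel:
    - [0.03,-0.0005,0]
    - [0.07,-0.001,0]
    - [0.11,-0.0015,0]
    - [0.1356,-0.0021,0.0013]
    - [0.1356,-0.0021,0.0013]
  turn:
    - [0,0,-0.003]
    - [0,0,-0.003]
    - [0,0,-0.003]
    - [0,0,-0.003]
    - [0,0,-0.003]

```text
t: 18.0
tcp_pos: [0.4732, 0.2385, 0.163]
tool_rot: [-0.051, 0.999, -0.001, -0.006]
force: [-0.8, -0.0, 0.7]
finger_gap: -0.0
gripper_force: 0.0
```

Call:
apply_moves:
  claw: [-1,-1,-1,-1,-1]
  travel:
    - [0,0,0.025]
    - [0,0,0.05]
    - [0,0,0.075]
    - [0,0,0.1]
    - [0,0,0.12]
  turn:
    - [0,0,0]
    - [0,0,0]
    - [0,0,0]
    - [0,0,0]
    - [0,0,0]

```text
t: 18.42
tcp_pos: [0.4802, 0.2392, 0.0667]
tool_rot: [-0.05, 0.999, -0.0, -0.001]
force: [-0.3, -0.4, 0.1]
finger_gap: -0.0
gripper_force: 0.0
```

Call:
apply_moves:
  claw: [-1,-1,-1,-1,-1]
  travel:
    - [0,0,0.008]
    - [0,0,0.016]
    - [0,0,0.024]
    - [0,0,0.0325]
    - [0,0,0.0325]
  turn:
    - [0,0,0]
    - [0,0,0]
    - [0,0,0]
    - [0,0,0]
    - [0,0,0]

```text
t: 18.83
tcp_pos: [0.4805, 0.2394, 0.0424]
tool_rot: [-0.05, 0.999, -0.0, -0.001]
force: [0.8, 0.4, 0.1]
finger_gap: 0.0
gripper_force: 0.0
```

```bash
python3 - <<'E'
from h import *
from station import manip
plan([(.4798+.02*.995,.2392+.002,.043,95.8)])
s=manip.sense(); p=manip.snapshot("wrist"); c=cloud(p)
q=Ro.from_quat(s["tool_rot"]).inv().apply((c-np.array(s["tcp_pos"])).reshape(-1,3))*1000
a=q[(np.abs(q[:,1])<14)&(np.abs(q[:,0])<14)&(q[:,2]<-15)&(q[:,2]>-60)]
print("tip world z",s["tcp_pos"][2]-np.percentile(a[:,2],[90,98,99.9])/1000, "x",np.percentile(a[:,0],[1,99]))
E
```

```text
at 18.8333 [0.4805 0.2394 0.0424] yaw 95.79 F [0.8 0.4 0.1] gap 0.0
(0.49970000000000003, 0.2412, 0.043, 95.8) travel [-0.0241, -0.0002, -0.0007] turn [-0.0001, -0.0004, -0.0001]
tip world z [0.07019882 0.05784992 0.05747184] x [ 5.74771552 12.83878107]
```

Call:
apply_moves:
  claw: [-1,-1,-1,-1,-1]
  travel:
    - [-0.006,0,0]
    - [-0.012,0,0]
    - [-0.018,0,0]
    - [-0.024,0,0]
    - [-0.028,0,0]
  turn:
    - [0,0,0]
    - [0,0,0]
    - [0,0,0]
    - [0,0,0]
    - [0,0,0]

```text
t: 19.3
tcp_pos: [0.5045, 0.242, 0.0437]
tool_rot: [-0.05, 0.999, 0.0, 0.001]
force: [0.2, -0.1, -0.4]
finger_gap: -0.003
gripper_force: 0.0
```

Call:
apply_moves:
  claw: [-1,-1,-1,-1,-1]
  travel:
    - [-0.002,0,0]
    - [-0.004,0,0]
    - [-0.006,0,0]
    - [-0.008,0,0]
    - [-0.01,0,0]
  turn:
    - [0,0,0]
    - [0,0,0]
    - [0,0,0]
    - [0,0,0]
    - [0,0,0]

```text
t: 19.72
tcp_pos: [0.5071, 0.242, 0.0429]
tool_rot: [-0.051, 0.999, -0.001, -0.004]
force: [-5.5, -0.6, 3.9]
finger_gap: 0.005
gripper_force: 3.3
```

Call:
apply_moves:
  claw: [-1,-1,-1,-1,-1]
  travel:
    - [-0.002,0,0]
    - [-0.004,0,0]
    - [-0.006,0,0]
    - [-0.008,0,0]
    - [-0.01,0,0]
  turn:
    - [0,0,0]
    - [0,0,0]
    - [0,0,0]
    - [0,0,0]
    - [0,0,0]

```text
t: 20.13
tcp_pos: [0.5143, 0.2428, 0.0429]
tool_rot: [-0.051, 0.999, -0.001, -0.005]
force: [-8.6, -0.3, 5.5]
finger_gap: -0.0
gripper_force: 3.9
```

Call:
apply_moves:
  claw: [-1,-1,-1,-1,-1]
  travel:
    - [-0.0012,0,0]
    - [-0.0024,0,0]
    - [-0.0036,0,0]
    - [-0.005,0,0]
    - [-0.005,0,0]
  turn:
    - [0,0,0]
    - [0,0,0]
    - [0,0,0]
    - [0,0,0]
    - [0,0,0]

```text
t: 20.55
tcp_pos: [0.5157, 0.2429, 0.0426]
tool_rot: [-0.051, 0.999, -0.001, -0.007]
force: [-11.4, -2.1, 7.2]
finger_gap: -0.0
gripper_force: 5.5
```

Call:
apply_moves:
  claw: [-1,-1,-1,-1,-1]
  travel:
    - [-0.0012,0,0]
    - [-0.0024,0,0]
    - [-0.0036,0,0]
    - [-0.005,0,0]
    - [-0.005,0,0]
  turn:
    - [0,0,0]
    - [0,0,0]
    - [0,0,0]
    - [0,0,0]
    - [0,0,0]

```text
t: 20.97
tcp_pos: [0.5155, 0.2428, 0.0424]
tool_rot: [-0.051, 0.999, -0.002, -0.011]
force: [-16.5, -1.1, 11.7]
finger_gap: 0.0
gripper_force: 8.6
```

```bash
python3 - <<'E'
from h import *
from station import manip
p=manip.snapshot("top"); np.savez("t10.npz",**p); c=cloud(p); z=c[...,2]; plan([])
cv2.imwrite("pics/t10.png",cv2.resize(p["pixels"][130:310,110:260,::-1],None,fx=3.3,fy=3.3,interpolation=cv2.INTER_CUBIC))
p=manip.snapshot("wrist");c=cloud(p);z=c[...,2]
m=(z>.0)&(c[...,0]>.5);print(m.sum())
E
```

```text
at 21.0167 [0.5155 0.2428 0.0423] yaw 95.82 F [-17.3  -0.8  12.7] gap 0.001
135027
```

View pics/t10.png

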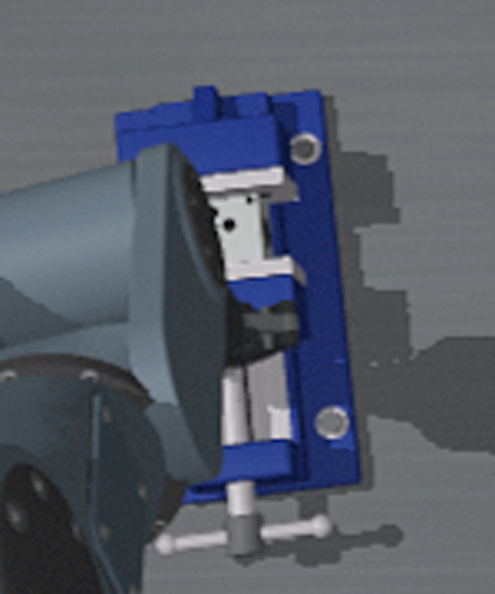

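The top crop shows the block, at about (240,225), touching both jaw plates. The force rose from 11 to 17 N with no further motion, so it is clamped. I'll press slightly more, back off, rise and check.

Call:
apply_moves:
  claw: [-1,-1,-1,-1]
  travel:
    - [-0.0012,0,0]
    - [-0.0024,0,0]
    - [-0.0036,0,0]
    - [-0.0036,0,0]
  turn:
    - [0,0,0]
    - [0,0,0]
    - [0,0,0]
    - [0,0,0]

```text
t: 21.4
tcp_pos: [0.5153, 0.2427, 0.0423]
tool_rot: [-0.051, 0.999, -0.002, -0.015]
force: [-21.4, -1.3, 15.7]
finger_gap: -0.002
gripper_force: 11.0
```

Call:
apply_moves:
  claw: [-1,-1,-1,-1,-1]
  travel:
    - [0.006,0,0]
    - [0.014,0,0]
    - [0.024,0,0]
    - [0.036,0,0]
    - [0.05,0,0]
  turn:
    - [0,0,0]
    - [0,0,0]
    - [0,0,0]
    - [0,0,0]
    - [0,0,0]

```text
t: 21.82
tcp_pos: [0.491, 0.2406, 0.0435]
tool_rot: [-0.05, 0.999, 0.0, 0.002]
force: [0.7, 0.8, -0.2]
finger_gap: -0.003
gripper_force: 0.0
```

Call:
apply_moves:
  claw: [-1,-1,-1,-1,-1]
  travel:
    - [0,0,-0.04]
    - [0,0,-0.09]
    - [0,0,-0.14]
    - [-0.03,0,-0.17]
    - [-0.06,0,-0.17]
  turn:
    - [0,0,0]
    - [0,0,0]
    - [0,0,0]
    - [0,0,0]
    - [0,0,0]

```text
t: 22.23
tcp_pos: [0.5415, 0.2466, 0.1862]
tool_rot: [-0.051, 0.999, 0.001, 0.007]
force: [1.2, 0.3, -0.2]
finger_gap: -0.001
gripper_force: 0.0
```

Call:
apply_moves:
  claw: [-1,-1,-1,-1,-1]
  travel:
    - [-0.04,0,0]
    - [-0.08,0,0]
    - [-0.12,0,0]
    - [-0.12,0,0]
    - [-0.12,0,0]
  turn:
    - [0,0,0]
    - [0,0,0]
    - [0,0,0]
    - [0,0,0]
    - [0,0,0]

```text
t: 22.65
tcp_pos: [0.6348, 0.2547, 0.1787]
tool_rot: [-0.05, 0.999, 0.0, 0.001]
force: [-0.9, -0.3, -1.0]
finger_gap: 0.002
gripper_force: 0.0
```

```bash
python3 - <<'E'
from h import *
from station import manip
p=manip.snapshot("wrist"); cv2.imwrite("pics/w11.png",p["pixels"][:,:,::-1])
c=cloud(p); z=c[...,2]
m=(z>.080)&(z<.092)
l,lab,st,cen=cv2.connectedComponentsWithStats(m.astype(np.uint8))
for i in range(1,l):
    if st[i,4]>600: print("jaw",st[i],rect(c[lab==i]))
m=(np.abs(z-.072)<.004)&(np.hypot(c[...,0]-.594,c[...,1]-.251)<.045); print("block",m.sum(),rect(c[m]),np.nanmedian(z[m]))
plan([])
E
```

```text
jaw [ 250   82  143   65 9063] (array([549.1, 246.2]), array([ 43.1, 100.1]), 5.71)
jaw [ 257  206  129   54 6593] (array([638.6, 255.2]), array([ 45. , 100.3]), 5.81)
jaw [603 352  37  46 649] (array([745.9, 547.4]), array([ 5.3, 47.7]), 68.78)
block 4706 (array([594.5, 251.1]), array([45.3, 77.7]), 5.72) 0.07252923475394916
at 22.7 [0.6331 0.2547 0.1785] yaw 95.76 F [-0.5 -0.1 -0. ] gap -0.003
```

View pics/w11.png

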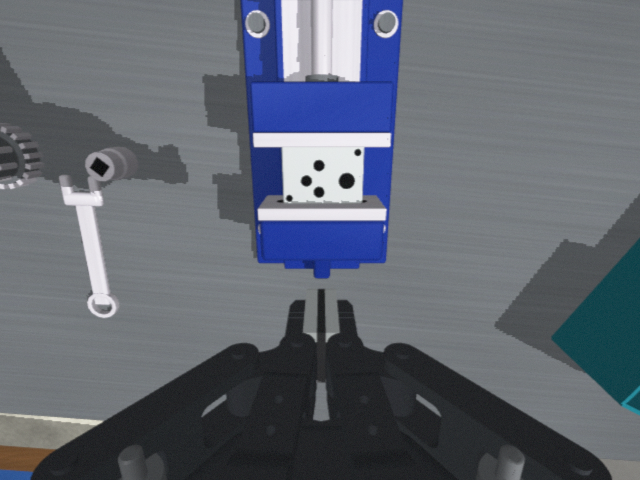

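The block at (322,175) is held flush between both jaw plates. The measured jaw gap is about 46 mm, the block's base is at about 36 mm, and it is square and central. Handing in.

```bash
python3 -c "
from station import manip
print(manip.sign_off())"
```

```text
the job is handed in; nothing more can be done
None
```

The job is handed in: the valve block sits flat and square on the vice bed, held between both jaws, with the gripper clear and the other parts untouched; the first grasp slipped in the tray and was redone, and no pass/fail result came back.

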